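# Start a shock test and scan the job card

## Robot

A 7-joint arm with a two-finger parallel gripper is mounted at the origin on the work surface. World frame = base frame: x ahead of the robot, y to its left, z up, the work surface at z = 0. Lengths are in m, angles in rad, forces in N, time in s.
With the tool pointing down it reaches from about 0.425 to 0.925 m from the base axis. Payload 6.8 kg.
Tool frame: the origin (TCP) lies midway between the tips of the shut fingers; the grasp point (between the pads) lies 19 mm behind it (bot.hold_point_z is the distance from the TCP to the grasp point, in m); z points along the fingers, y is the line along which they close (so a half turn about z gives the same grasp; the last joint's range is limited). The gripper opens to 85 mm and grips with 20 to 120 N. Pads are 22 mm wide; open, the fingers measure 114 mm over their backs; the gripper's body (76 mm by 85 mm) begins 54 mm behind the grasp point. The pads swing forward as they close: fully open they stand 13 mm farther back than shut.
Start: joints at [-1.422, 0.477, 0.022, 1.555, -0.011, 1.109, -0.083], TCP at [0.171, 0.653, 0.231] pointing down, gripper open.
Joint ranges: [-2.96, 2.96], [-0.34, 2.1], [-1.41, 1.46], [0.24, 2.44], [-1.37, 4.51], [0.17, 1.92], [-2.96, 2.96]. Speed limits (rad/s): [2.39, 2.39, 3.14, 3.14, 3.14, 3.14, 3.14].

## Interface

Orientations are given as a unit quaternion [w, x, y, z].
In Python, from station import bot gives the robot as it stands. The module is installed in compiled form; this text tells all that it offers.
- The arm moves only by the tool step_arm, never from a script. Its argument "increments" is a list that holds one entry, the list of rows, each a list of 7 numbers: the opening, from -1 (shut) to 1 (fully open), then the shift along the tool's x, y, z in mm, then the turn, a rotation vector about the tool's x, y, z in degrees. In form: [[[grip, x, y, z, ax, ay, az], ...]]. A call has 1 to 10 rows; each row is the pose to reach, as a shift and turn from the pose commanded when the call began, along the tool's axes at that moment; what a row does not reach only later rows make up. A row lasts 1/12 s, in which the tool goes at most 41.7 mm and 7.16 degrees, less where a joint would pass 70% of its speed; a pose out of reach is approached as far as the arm can. A call with a gripper value outside its range is refused whole. The fingers move at their own pace and stop on an object; "force" is the grip in N (left out, the last holds). Time passes only in rows, so rows that repeat a pose let the fingers close. It gives the time, the measured TCP pose, the force, the opening and the grip force at its end, in the units of the state.
- bot.get_obs(): the state, without advancing time (a new reading comes with each control period).
- bot.read_camera(name): name is "scene" or "top" or "wrist"; returns a dict with "image" (480x640x3 uint8, red, green, blue), "camera_matrix" (3x3 intrinsics, pixels), "dist" ([k1, k2, p1, p2, k3] as OpenCV has them; the pictures are not rectified), "R" (3x3) and "t" (3): a world point X has camera coordinates R X + t. Camera axes: x right, y down, z forward; pixel columns grow to the right and rows downward; lengths in m; the calibration is good to about 2 mm. A picture is of the moment at which its call begins. There is no depth.
- bot.hand_in(): hands the job in; it is judged then, once.
The state is a dict: "t": time; "q": joint angles; "joint_vel": joint speeds; "joint_torque": joint torques, N m; "eef_pos": TCP position; "tool_rot": TCP orientation; "contact_force": force on the tool from outside, world axes, zero at the start; "torque": the same for the moment, N m; "gripper_width": opening from 0.0 (shut) to 1.0 (fully open); "grasp_force": force on a finger pad.
Only numpy, scipy, OpenCV 4.12 (cv2) and the standard library are available. Lean on these libraries where they do the work, as an engineer would, in place of code of your own. Each camera call takes 0.05 s, during which the arm holds its last target. There are 200 camera calls.

## Task

On the grey shock tester, push the carriage with the shock away from you until it meets the end stop, turn the selector's handle to the disc with the ring symbol, then press the steel start button fully down and let it go. Then take the hand scanner from the cork mat, aim it at the middle of the bar code on the job card stand and hold it steady there for a second, and lay it back flat on the mat. Leave the grease tub, the two bottles, the wrench and the small carton where they are.

Things in the scene. Friction and masses are not known exactly. Their poses are not given: they have to be found in the camera images.
- tester: Fixed grey box with aluminium top, 240 (x) x 300 (y) x 45 mm high. Origin: centre of its underside; x points away from the robot, y to the left. On its top: the shock carriage on the left; on the right the black selector, with three white discs in an arc on its far side, and the steel start button on its near side.
- carriage (a joint): Slide of the carriage along tester +x, m: 0.085 = against the stop; starts at 0 to 0.03; about 3 N moves it, it stays where left. Push the near face of its upright aluminium plate (56 mm wide, 8 thick, 2 to 48 mm above the tester's top): that face is at tester x = -100 mm + joint value, its middle at y = +95 mm.
- selector (a joint): Selector on a vertical axis at tester (x, y) = (-25, -55) mm; hub radius 19 mm, 28 mm high over the tester's top. Angle in rad, growing clockwise seen from above; detents at 0 (start, black dot), 0.6, 1.2, 1.8; it springs to the nearest one and takes up to about 0.15 N m. The handle's direction in the tester frame is 0.9 - angle.
- selector_tip (a point): Outer end of the selector's handle, 64 mm from its axis, 21 mm above the tester's top. The handle is a straight black bar, 14 mm wide, white line along its top, 10 to 32 mm above the tester's top, reaching from the hub to this point on one side only.
- mark_ring: White disc, 29 mm across, 2 mm thick, on the tester's top, with a black RING symbol: the wanted position. Origin: centre of its underside. It lies 82 mm from the selector's axis, in line with the handle at one of the detents 0.6, 1.2, 1.8. Two like discs, one with a single bar and one with a cross, lie at the others.
- start (a joint): Round steel start button, 28 mm across, on a black housing at tester (x, y) = (-92, -55) mm, top 67 mm above the table, pressed straight down. Travel, m: 0 = up, 0.006 = fully down (5 N); springs back.
- scanner: Hand scanner, 150 mm bar lying along its x, 160 g: grey handle 30 wide (y), 32 high from x = -75 to +35 mm, then a black head 46 wide, 34 high to x = +75. Origin: centre of its underside. It looks along +x from the window centre at (75, 0, 17) mm. Centre of mass near x = +12 mm. Grip the handle across y.
- label (a point): Middle of the bar code (60 x 36 mm, white paper, black bars) on the sloping front of a fixed plywood stand, 58 mm above the table. Its z axis is the outward normal, 45 degrees up from level, facing the robot's side; y runs level along the label. The stand is 100 mm wide and about 105 mm high behind the label.
- mat: Flat brown cork mat, fixed, 220 mm (x) x 130 mm (y) x 3 mm; the scanner lies on it. Origin: centre of its underside.
- tub: Blue screw-top grease tub, 84 mm across, 75 mm high; a bystander. Origin: centre of its underside.
- dropper: Slim red bottle, 36 mm across, 80 mm high; a bystander. Origin: centre of its underside.
- wrench: Steel wrench 160 mm long lying flat; a bystander. Origin: under its middle.
- carton: Small cardboard carton 50 x 50 x 50 mm; a bystander. Origin: centre of its underside.
- cleaner: Amber bottle, 66 mm across, 190 mm high; a bystander. Origin: centre of its underside.

How it is judged:
By the outcome, as a careful person would: the job done as asked, in the order asked, and still so for the second after the job is handed in, with the robot touching nothing.
It also fails if it takes over 70 s, if anything falls off the work surface, if the arm or the gripper's body presses on something with over 40 N, if the wrist force passes 120 N, or if a joint passes its speed limit or range.

## Working session

There is one attempt and no reset: what is moved stays moved. The work goes in short steps, Python scripts to look and compute and a tool call to move; the robot and the scene stay as the last step left them, time stands still between calls to the robot, and variables do not carry over. Pictures are saved under pics/ and viewed, at most 11 in all, crops included, and the job is handed in when it is done.

Besides the shell and the picture viewer there is one more tool, called after "Call:" as name(argument=value, ...) on one line, values as JSON. step_arm: Moves the arm, as the interface text tells. Its arguments: {"type":"object","properties":{"increments":{"type":"array"},"force":{"type":"number"}},"required":["increments"]}

```bash
mkdir -p pics
cat > h.py <<'E'
import numpy as np, cv2, json
from station import bot
from scipy.spatial.transform import Rotation as Rot
def snap(name,fn):
    c=bot.read_camera(name); cv2.imwrite(f'pics/{fn}.png',cv2.cvtColor(c['image'],cv2.COLOR_RGB2BGR))
    np.savez(f'pics/{fn}.npz',**c); return c
def ld(fn): return dict(np.load(f'pics/{fn}.npz'))
def ray(c,uv):
    p=cv2.undistortPoints(np.array(uv,float).reshape(-1,1,2),c['camera_matrix'],c['dist']).reshape(-1,2)
    d=np.c_[p,np.ones(len(p))]@c['R']; return -c['R'].T@c['t'], d
def onz(c,uv,z):
    o,d=ray(c,uv); return o+d*((z-o[2])/d[:,2])[:,None]
def tri(ca,ua,cb,ub):
    out=[]
    oa,da=ray(ca,ua); ob,db=ray(cb,ub)
    for a,b in zip(da,db):
        s=np.linalg.lstsq(np.c_[a,-b],ob-oa,rcond=None)[0]
        out.append(np.r_[(oa+a*s[0]+ob+b*s[1])/2,np.linalg.norm(oa+a*s[0]-ob-b*s[1])])
    return np.array(out)
def proj(c,X):
    return cv2.projectPoints(np.array(X,float).reshape(-1,1,3),cv2.Rodrigues(c['R'])[0],c['t'],c['camera_matrix'],c['dist'])[0].reshape(-1,2)
E
python3 -c "
from h import *
np.set_printoptions(precision=4,suppress=True)
for n in ['scene','top']:
    c=snap(n,n+'0'); print(n,-c['R'].T@c['t'],c['R'][2])
print(bot.get_obs(),bot.hold_point_z)"
```

```text
scene [1.1229 0.5621 1.307 ] [-0.4127 -0.3099 -0.8565]
top [0.3519 0.084  1.0586] [ 0.1833  0.0179 -0.9829]
{'t': 0.1, 'q': array([-1.4221,  0.4777,  0.0223,  1.5563, -0.0115,  1.1093, -0.0831]), 'joint_vel': array([ 0.0004, -0.0004,  0.0002, -0.005 ,  0.0005, -0.0009, -0.0007]), 'joint_torque': array([  0.005 , -59.7751,   1.614 , -28.195 ,   0.0128,   0.005 ,
         0.    ]), 'eef_pos': array([0.1713, 0.6524, 0.2304]), 'tool_rot': array([-0.    ,  0.1281,  0.9918, -0.0008]), 'contact_force': array([-0.2848, -1.3151, -0.0259]), 'torque': array([-0.0029, -0.0303, -0.0393]), 'grasp_force': 0.0, 'gripper_width': 1.000045177245863} 0.0187
```

View pics/scene0.png

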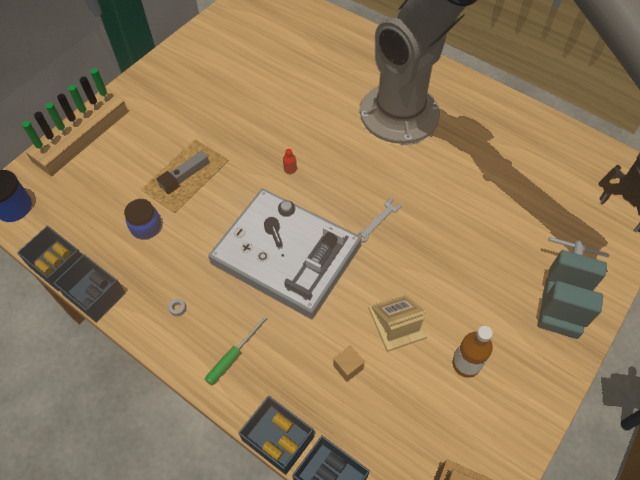

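View pics/top0.png

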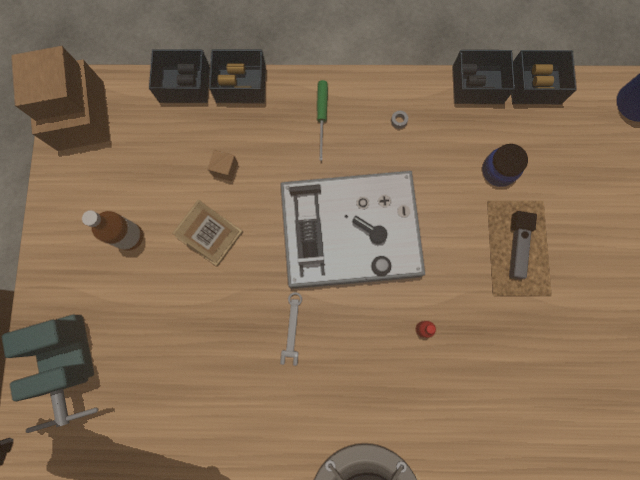

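The scene and top views show the whole layout. In the top view the tester runs from (282,182) to (422,285), with the ring disc at (362,203), the first one clockwise from the handle. The scanner is at (522,245) with its head at the far end, and the label is at (208,233). Next I'll enlarge crops to measure them.

```bash
python3 -c "
from h import *
t=cv2.imread('pics/top0.png'); s=cv2.imread('pics/scene0.png')
r=lambda i,x,y,w,h,f:cv2.resize(i[y:y+h,x:x+w],None,fx=f,fy=f,interpolation=cv2.INTER_CUBIC)
a=r(t,270,160,160,135,5)[:,:800]
cv2.imwrite('pics/c1.png',a[:600] if a.shape[0]>600 else a)
b=np.zeros((600,800,3),np.uint8)
b[:300,:400]=r(t,482,195,80,60*1,5); b[300:600,:400]=r(t,482,240,80,60,5)
b[:300,400:]=r(t,170,200,80,60,5); b[300:,400:]=r(s,365,285,80,60,5)
cv2.imwrite('pics/c2.png',b)
d=r(s,205,180,160,120,5);cv2.imwrite('pics/c3.png',d)
e=r(s,140,135,100,75,8);cv2.imwrite('pics/c4.png',e); print(a.shape,e.shape)
"
```

```text
(675, 800, 3) (600, 800, 3)
```

View pics/c1.png

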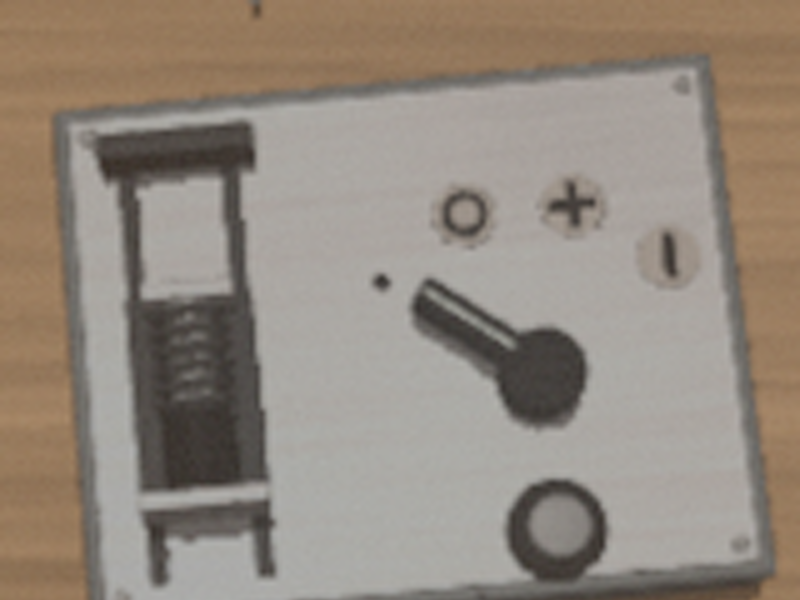

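View pics/c2.png

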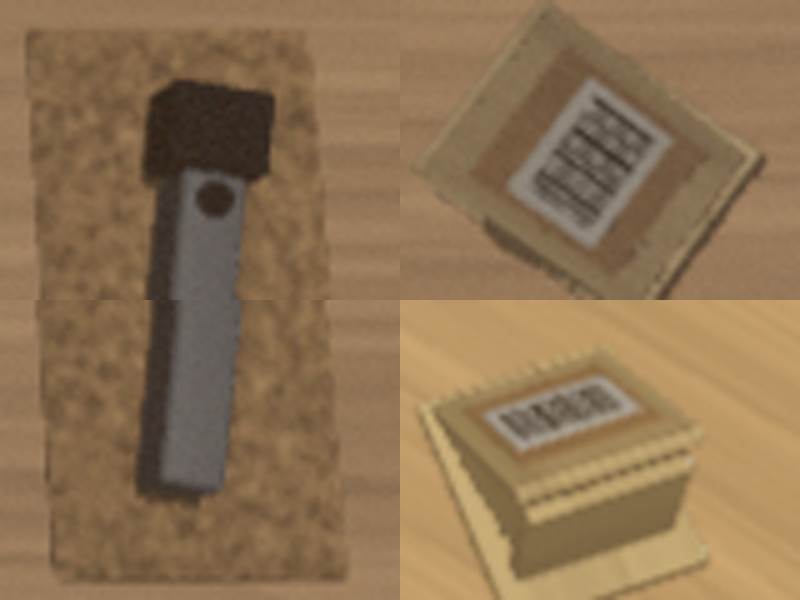

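View pics/c3.png

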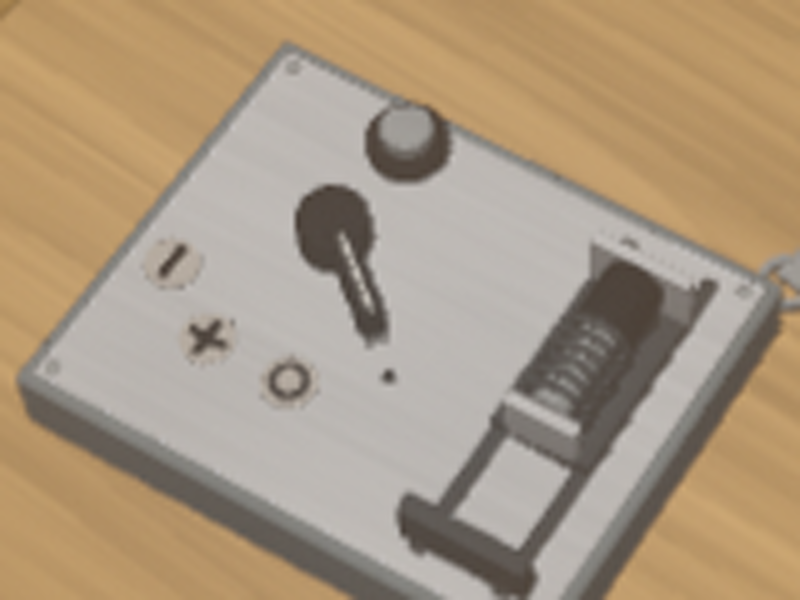

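View pics/c4.png

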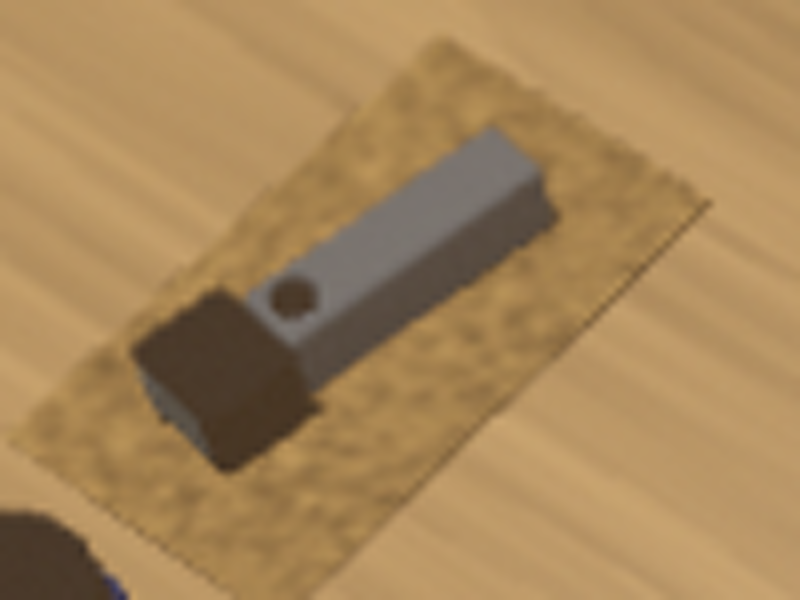

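The crops show the tester's screws, discs and button clearly. They also show the scanner's handle and trigger dot, the mat corners and the label corners. I'll triangulate them now.

```bash
cat > m.py <<'E'
from h import *
np.set_printoptions(precision=4,suppress=True)
T=ld('top0');S=ld('scene0')
px=lambda L,x,y,f,ox=0,oy=0:[(x+(u-ox+.5)/f-.5,y+(v-oy+.5)/f-.5) for u,v in L]
ta=px([(87,138),(682,86),(740,544),(123,595),(464,214),(573,206),(668,258),(381,282),(560,525)],270,160,5)
sa=px([(743,290),(52,367),(293,68)],205,180,5)
names=['scrNR','scrFR','ring','cross','bar','dot','button']
A=[ta[i] for i in (2,1,4,5,6,7,8)]
B=px([(293,68),(52,367),(289,381),(209,338),(173,263),(389,376),(407,128)],205,180,5)
for n,p in zip(names,tri(T,A,S,B)): print(n,p)
print('screws z=.045',onz(T,ta[:4],.045)); print(onz(S,sa,.045))
# tester pose fit from z-plane marks (tester frame discs known)
from scipy.optimize import least_squares
ax=np.array([-25,-55])/1e3
P=lambda a,r: ax+r*np.array([np.cos(.9-a),np.sin(.9-a)])
X=np.array([np.r_[P(.6,.082),.047],np.r_[P(1.2,.082),.047],np.r_[P(1.8,.082),.047],np.r_[P(0,.082),.0455],[-.092,-.055,.067]])
def w(p,X): c,s=np.cos(p[2]),np.sin(p[2]); return np.c_[X[:,:2]@np.array([[c,s],[-s,c]])+p[:2],X[:,2]]
f=lambda p:np.r_[proj(T,w(p,X))-A[2:],proj(S,w(p,X))-B[2:]].ravel()
r=least_squares(f,[.5,.1,.0]); print('tester',r.x,r.fun.reshape(-1,2))
# scanner
h1=px([(160,487),(222,491)],482,240,5,0,300)+px([(183,168),(247,176),(214,199)],482,195,5)
h2=px([(492,127),(543,180),(248,298),(303,348),(294,297)],140,135,8)
for o in ([0,1,2,3,4],[1,0,3,2,4]): print('scanner\n',tri(T,h1,S,[h2[i] for i in o]))
m1=px([(27,30),(312,30)],482,195,5)+px([(50,582),(348,578)],482,240,5,0,300)
print('mat top',onz(T,m1,.003));print(onz(S,px([(712,203),(440,38),(8,440)],140,135,8),.003))
l1=px([(590,78),(672,140),(594,248),(508,187)],170,200,5,400)
l2=px([(603,375),(645,408),(520,453),(483,412)],365,285,5,400,300)
for k in range(4):
    q=tri(T,l1,S,np.roll(l2,k,0)); 
    if q[:,3].max()<.01: print('label',k,q,q.mean(0)); e=q[:,:3]; n=np.cross(e[2]-e[0],e[3]-e[1]); print(n/np.linalg.norm(n),np.linalg.norm(np.diff(e,axis=0),axis=1))
for n,z,p in (('tub',.075,(510,157)),('dropper',.08,(430,328)),('carton',.05,(222,162)),('cleaner',.19,(92,218))): print(n,onz(T,[p],z))
E
python3 m.py
```

```text
scrNR [ 0.4849 -0.113   0.0461  0.0015]
scrFR [ 0.6931 -0.0935  0.0449  0.0027]
ring [0.6315 0.0059 0.0481 0.0014]
cross [ 0.6357 -0.0424  0.0466  0.0005]
bar [ 0.6126 -0.0848  0.0459  0.0019]
dot [0.6002 0.0429 0.0474 0.0012]
button [ 0.4896 -0.0326  0.0658  0.0008]
screws z=.045 [[ 0.6662  0.1757  0.045 ]
 [ 0.6923 -0.0922  0.045 ]
 [ 0.4846 -0.1125  0.045 ]
 [ 0.4599  0.1552  0.045 ]]
[[ 0.4569  0.1518  0.045 ]
 [ 0.6936 -0.0948  0.045 ]
 [ 0.4846 -0.1143  0.045 ]]
tester [0.5753 0.0313 0.0967] [[ 0.2628  0.0142]
 [ 0.1202 -0.2739]
 [ 0.4505 -0.3625]
 [ 0.1383  0.0299]
 [ 0.1127  0.073 ]
 [ 0.3482  0.2479]
 [-0.0127  0.0577]
 [ 0.2952 -0.1167]
 [ 0.3149  0.5023]
 [ 0.3472 -0.325 ]]
scanner
 [[ 0.4729 -0.3291  0.0479  0.0235]
 [ 0.4657 -0.3489  0.0116  0.0209]
 [ 0.5787 -0.3423  0.0538  0.0204]
 [ 0.5724 -0.3621  0.0199  0.0244]
 [ 0.5639 -0.3527  0.037   0.0017]]
scanner
 [[ 0.4704 -0.3276  0.0244  0.0013]
 [ 0.468  -0.3512  0.0336  0.002 ]
 [ 0.5773 -0.3387  0.0352  0.0023]
 [ 0.5738 -0.3665  0.0372  0.001 ]
 [ 0.5639 -0.3527  0.037   0.0017]]
mat top [[ 0.6499 -0.2856  0.003 ]
 [ 0.6508 -0.4171  0.003 ]
 [ 0.4295 -0.2838  0.003 ]
 [ 0.4325 -0.4164  0.003 ]]
[[ 0.4323 -0.2881  0.003 ]
 [ 0.433  -0.4178  0.003 ]
 [ 0.6515 -0.415   0.003 ]]
label 2 [[0.5929 0.3436 0.0752 0.0007]
 [0.5725 0.3132 0.0448 0.0013]
 [0.5232 0.3467 0.0431 0.0007]
 [0.5431 0.3765 0.0786 0.0019]] [0.5579 0.345  0.0604 0.0012]
[ 0.3665  0.5644 -0.7397] [0.0476 0.0596 0.0505]
tub [[ 0.7291 -0.3162  0.075 ]]
dropper [[ 0.3573 -0.1278  0.08  ]]
carton [[0.7234 0.3246 0.05  ]]
cleaner [[0.5576 0.5367 0.19  ]]
```

```bash
cat >> h.py <<'E'
np.set_printoptions(precision=4,suppress=True)
TP=np.array([.5755,.0314,.0967])
def tw(x,y,z):
    c,s=np.cos(TP[2]),np.sin(TP[2]); return np.array([TP[0]+c*x-s*y,TP[1]+s*x+c*y,z])
def down(yaw_y):  # tool z down, tool y at world azimuth (deg)
    a=np.radians(yaw_y); y=np.array([np.cos(a),np.sin(a),0]); z=np.array([0,0,-1.]); return np.c_[np.cross(y,z),y,z]
def go(p,R,p0,R0):
    print('shift',(R0.T@(np.asarray(p)-p0)*1e3).round(1),'rot',np.degrees(Rot.from_matrix(R0.T@R).as_rotvec()).round(1)); return np.asarray(p),R
def cur():
    o=bot.get_obs(); return o['eef_pos'],Rot.from_quat(o['tool_rot'],scalar_first=True).as_matrix()
E
python3 -c "
from h import *
T=ld('top0')
q=onz(T,[(270+140/5,160+500/5),(270+270/5,160+489/5)],.093); print('plate top near edge',q)
c,s=np.cos(TP[2]),np.sin(TP[2]); print((q[:,:2]-TP[:2])@np.array([[c,-s],[s,c]]))
p,R=cur(); p=np.array([.171,.653,.231]); ty=np.degrees(TP[2])+90; print(ty)
p,R=go(tw(-.15,.095,.14),down(ty),p,R); print(p)
p,R=go(tw(-.15,.095,.07),down(ty),p,R)
print(tw(-.015,.095,.07))
"
```

```text
plate top near edge [[0.4938 0.1447 0.093 ]
 [0.4989 0.0906 0.093 ]]
[[-0.0704  0.1207]
 [-0.0706  0.0663]]
95.54050187891507
shift [-375.5 -461.1   91.8] rot [ -0.1  -0.  -20.3]
[0.417  0.1115 0.14  ]
shift [ 0.  0. 70.] rot [0. 0. 0.]
[0.5514 0.1245 0.07  ]
```

Call:
step_arm(increments=[[[-1, -20, -22, 5, 0, 0, -2], [-1, -41, -45, 9, 0, 0, -4], [-1, -61, -67, 14, 0, 0, -6], [-1, -82, -90, 18, 0, 0, -8], [-1, -102, -112, 23, 0, 0, -10], [-1, -122, -135, 28, 0, 0, -12], [-1, -143, -157, 32, 0, 0, -14], [-1, -163, -180, 37, 0, 0, -16], [-1, -184, -202, 41, 0, 0, -18], [-1, -204, -225, 46, 0, 0, -20.3]]])

```text
t: 0.93
eef_pos: [0.3121, 0.3819, 0.185]
tool_rot: [-0.0, -0.05, 0.999, -0.0]
contact_force: [1.1, 0.5, 0.3]
gripper_width: -0.004
grasp_force: 0.0
```

```bash
python3 -c "
from h import *
p,R=cur(); ty=95.54
p,R=go(tw(-.115,.0945,.14),down(ty),p,R)
p,R=go(tw(-.115,.0945,.072),down(ty),p,R)"
```

```text
shift [-112.6 -280.1   45. ] rot [-0.  -0.   0.1]
shift [ 0.  0. 68.] rot [0. 0. 0.]
```

Call:
step_arm(increments=[[[-1, -14, -35, 6, 0, 0, 0], [-1, -28, -70, 11, 0, 0, 0], [-1, -42, -105, 17, 0, 0, 0], [-1, -56, -140, 22, 0, 0, 0], [-1, -70, -175, 28, 0, 0, 0], [-1, -85, -210, 34, 0, 0, 0], [-1, -99, -245, 40, 0, 0, 0], [-1, -113, -280, 45, 0, 0, 0], [-1, -113, -280, 80, 0, 0, 0], [-1, -113, -280, 113, 0, 0, 0]]])

```text
t: 1.77
eef_pos: [0.4538, 0.1136, 0.0725]
tool_rot: [0.002, -0.046, 0.999, 0.0]
contact_force: [-0.2, 0.7, -0.1]
gripper_width: -0.003
grasp_force: 0.0
```

Call:
step_arm(increments=[[[-1, 0, 0, 0, 0, 0, 0], [-1, 0, 0, 0, 0, 0, 0]]])

```text
t: 1.93
eef_pos: [0.4498, 0.1152, 0.0713]
tool_rot: [-0.002, -0.049, 0.999, -0.001]
contact_force: [-0.1, 0.7, 1.0]
gripper_width: 0.003
grasp_force: 0.0
```

Call:
step_arm(increments=[[[-1, -9, 0, 0, 0, 0, 0], [-1, -18, 0, 0, 0, 0, 0], [-1, -26, 0, 0, 0, 0, 0], [-1, -34, 0, 0, 0, 0, 0], [-1, -42, 0, 0, 0, 0, 0], [-1, -50, 0, 0, 0, 0, 0], [-1, -58, 0, 0, 0, 0, 0], [-1, -66, 0, 0, 0, 0, 0], [-1, -73, 0, 0, 0, 0, 0], [-1, -80, 0, 0, 0, 0, 0]]])

```text
t: 2.77
eef_pos: [0.5315, 0.1238, 0.0722]
tool_rot: [-0.0, -0.049, 0.999, 0.0]
contact_force: [-4.3, 1.1, 3.0]
gripper_width: -0.004
grasp_force: 1.6
```

Call:
step_arm(increments=[[[-1, -3, 0, 0, 0, 0, 0], [-1, -5, 0, 0, 0, 0, 0], [-1, -6, 0, 0, 0, 0, 0]]])

```text
t: 3.02
eef_pos: [0.5371, 0.1242, 0.0722]
tool_rot: [-0.0, -0.049, 0.999, 0.0]
contact_force: [-3.0, 1.0, 1.1]
gripper_width: 0.002
grasp_force: 1.3
```

Call:
step_arm(increments=[[[-1, -1.5, 0, 0, 0, 0, 0], [-1, -3, 0, 0, 0, 0, 0], [-1, -4, 0, 0, 0, 0, 0], [-1, -4, 0, 0, 0, 0, 0]]])

```text
t: 3.35
eef_pos: [0.5409, 0.1246, 0.0722]
tool_rot: [-0.0, -0.049, 0.999, 0.0]
contact_force: [-2.7, 2.6, -1.2]
gripper_width: 0.0
grasp_force: 0.9
```

Call:
step_arm(increments=[[[-1, -1.5, 0, 0, 0, 0, 0], [-1, -3, 0, 0, 0, 0, 0], [-1, -4, 0, 0, 0, 0, 0], [-1, -4, 0, 0, 0, 0, 0]]])

```text
t: 3.68
eef_pos: [0.541, 0.1244, 0.0718]
tool_rot: [-0.004, -0.049, 0.999, -0.0]
contact_force: [-14.4, 0.0, 9.7]
gripper_width: -0.004
grasp_force: 6.6
```

Contact force has jumped from 3 N to 14 N with the finger at the expected place, so the carriage is at its stop. Next is the selector.

```bash
python3 -c "
from h import *
p,R=cur(); p=np.array([.5415,.1246,.072]); R=down(95.54)
def h(ang,off,r,z):
    d=.9-ang; u=np.array([np.cos(d),np.sin(d)]);n=np.array([-u[1],u[0]]); q=np.array([-.025,-.055])+r*u+off*n
    return tw(*q,z),down(np.degrees(d+TP[2]))
p,R=go(*h(0,.027,.045,.14),p,R)
p,R=go(*h(0,.027,.045,.060),p,R)
for a in (.0,.2,.4,.6): go(*h(a,.017,.045,.06),p,R)
p,R=go(*h(.6,.017,.045,.06),p,R)
go(*h(.6,.037,.045,.06),p,R)
p2,R2=go(*h(.6,.037,.045,.12),p,R)
go(tw(-.092,-.055,.10),R2,p2,R2)"
```

```text
shift [ -6.7 -99.  -68. ] rot [ 0.   0.  38.4]
shift [ 0.  0. 80.] rot [0. 0. 0.]
shift [-10.   0.   0.] rot [0. 0. 0.]
shift [-19.3   2.5   0. ] rot [ 0.   0.  11.5]
shift [-28.9   3.1   0. ] rot [ 0.   0.  22.9]
shift [-38.4   1.7   0. ] rot [ 0.   0.  34.4]
shift [-38.4   1.7   0. ] rot [ 0.   0.  34.4]
shift [20. -0.  0.] rot [0. 0. 0.]
shift [ 20.  -0. -60.] rot [0. 0. 0.]
shift [ -17.2 -109.    20. ] rot [0. 0. 0.]
```

Call:
step_arm(increments=[[[-1, 20, 0, 0, 0, 0, 0], [-1, 40, 0, 0, 0, 0, 0], [-1, 40, 0, -30, 0, 0, 0], [-1, 40, 0, -68, 0, 0, 0], [-1, 40, 0, -68, 0, 0, 0]]])

```text
t: 4.1
eef_pos: [0.5096, 0.1216, 0.1464]
tool_rot: [0.006, -0.048, 0.999, 0.002]
contact_force: [1.1, 0.2, 0.2]
gripper_width: 0.0
grasp_force: 0.0
```

Call:
step_arm(increments=[[[-1, 0, 0, 0, 0, 0, 0], [-1, 0, 0, 0, 0, 0, 0]]])

```text
t: 4.27
eef_pos: [0.5056, 0.1209, 0.1405]
tool_rot: [0.001, -0.049, 0.999, 0.0]
contact_force: [-0.1, -0.9, -0.4]
gripper_width: -0.005
grasp_force: 0.0
```

```bash
python3 -c "
from h import *
p,R=cur(); print(p)
def h(ang,off,r,z):
    d=.9-ang; u=np.array([np.cos(d),np.sin(d)]);n=np.array([-u[1],u[0]]); q=np.array([-.025,-.055])+r*u+off*n
    return tw(*q,z),down(np.degrees(d+TP[2]))
p,R=go(*h(0,.027,.045,.14),p,R)"
```

```text
[0.5056 0.1209 0.1405]
shift [-42.7 -98.8   0.5] rot [ 0.   0.1 38.5]
```

Call:
step_arm(increments=[[[-1, -8, -18, 0, 0, 0, 7], [-1, -16, -36, 0, 0, 0, 14], [-1, -24, -54, 0, 0, 0, 21], [-1, -32, -74, 0, 0, 0, 28], [-1, -40, -92, 0, 0, 0, 35], [-1, -43, -99, 0, 0, 0, 38.4], [-1, -43, -99, 0, 0, 0, 38.4], [-1, -43, -99, 25, 0, 0, 38.4], [-1, -43, -99, 55, 0, 0, 38.4], [-1, -43, -99, 80, 0, 0, 38.4]]])

```text
t: 5.1
eef_pos: [0.5566, 0.0276, 0.0582]
tool_rot: [-0.001, 0.281, 0.96, -0.0]
contact_force: [-0.5, 0.6, -0.0]
gripper_width: -0.001
grasp_force: 0.0
```

Call:
step_arm(increments=[[[-1, 0, 0, 0, 0, 0, 0], [-1, 0, 0, 0, 0, 0, 0]]])

```text
t: 5.27
eef_pos: [0.5558, 0.027, 0.0588]
tool_rot: [-0.002, 0.281, 0.96, -0.001]
contact_force: [-0.7, -0.6, 0.8]
gripper_width: -0.002
grasp_force: 0.0
```

```bash
python3 -c "
from h import *
p,R=cur(); print(p)
def h(ang,off,r,z):
    d=.9-ang; u=np.array([np.cos(d),np.sin(d)]);n=np.array([-u[1],u[0]]); q=np.array([-.025,-.055])+r*u+off*n
    return tw(*q,z),down(np.degrees(d+TP[2]))
for a in (0,.2,.4,.6): go(*h(a,.017,.045,.06),p,R)"
```

```text
[0.5558 0.027  0.0588]
shift [-11.8   0.7  -1.2] rot [-0.2 -0.2  0.2]
shift [-21.1   3.1  -1.2] rot [-0.2 -0.2 11.7]
shift [-30.7   3.7  -1.3] rot [-0.2 -0.1 23.1]
shift [-40.2   2.3  -1.3] rot [-0.2 -0.1 34.6]
```

Call:
step_arm(increments=[[[-1, -6, 0, 0, 0, 0, 0], [-1, -12, 1, 0, 0, 0, 0], [-1, -17, 2, 0, 0, 0, 6], [-1, -21, 3, 0, 0, 0, 12], [-1, -26, 3.5, 0, 0, 0, 17], [-1, -31, 3.5, 0, 0, 0, 23], [-1, -35.5, 3, 0, 0, 0, 29], [-1, -40, 2.5, 0, 0, 0, 34], [-1, -41, 2.5, 0, 0, 0, 34.4], [-1, -41, 2.5, 0, 0, 0, 34.4]]])

```text
t: 6.1
eef_pos: [0.5938, 0.0076, 0.0615]
tool_rot: [-0.0, 0.553, 0.833, 0.001]
contact_force: [-3.8, 2.8, 1.7]
gripper_width: -0.0
grasp_force: 1.9
```

Call:
step_arm(increments=[[[-1, 10, 0, 0, 0, 0, 0], [-1, 25, 0, 0, 0, 0, 0], [-1, 25, 0, -30, 0, 0, 0], [-1, 25, 0, -60, 0, 0, 0], [-1, 25, 0, -60, 0, 0, 0], [-1, 25, 0, -60, 0, 0, 0]]])

```text
t: 6.6
eef_pos: [0.5858, 0.0301, 0.1228]
tool_rot: [0.002, 0.553, 0.833, 0.002]
contact_force: [0.0, -0.5, 0.4]
gripper_width: -0.001
grasp_force: 0.0
```

```bash
python3 -c "
from h import *
p,R=cur(); print(p)
go(tw(-.092,-.055,.10),down(95.5),p,R)
a=snap('top','top1')['image'];s=snap('scene','scene1')['image']
r=lambda i,x,y,w,h,f:cv2.resize(i[y:y+h,x:x+w],None,fx=f,fy=f,interpolation=cv2.INTER_CUBIC)
cv2.imwrite('pics/c5.png',cv2.cvtColor(np.hstack([r(a,275,165,155,120,2.5),r(s,205,180,160,120,2.5)]),cv2.COLOR_RGB2BGR))"
```

```text
[0.5858 0.0301 0.1228]
shift [ -19.9 -113.3   22.2] rot [  0.2   0.3 -72.7]
```

View pics/c5.png

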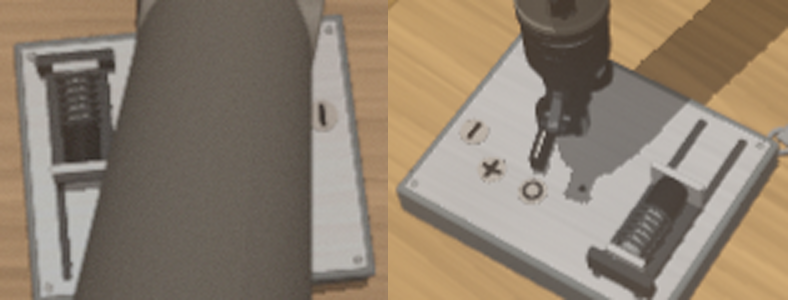

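Right half: the handle (540,150) points at the ring disc (532,190). Left half: the carriage sits against the black stop. Now the button.

Call:
step_arm(increments=[[[-1, -2, -12, 0, 0, 0, -7], [-1, -4, -25, 0, 0, 0, -14], [-1, -7, -38, 0, 0, 0, -21], [-1, -9, -51, 2, 0, 0, -28], [-1, -12, -64, 5, 0, 0, -35], [-1, -14, -77, 10, 0, 0, -42], [-1, -16, -90, 15, 0, 0, -49], [-1, -18, -103, 20, 0, 0, -56], [-1, -20, -113, 22, 0, 0, -60], [-1, -20, -113, 22, 0, 0, -60]]])

```text
t: 7.53
eef_pos: [0.4841, -0.034, 0.0969]
tool_rot: [-0.002, 0.063, 0.998, -0.0]
contact_force: [-0.1, -0.2, -0.1]
gripper_width: 0.0
grasp_force: 0.0
```

Call:
step_arm(increments=[[[-1, 0, 0, 10, 0, 0, 0], [-1, 0, 0, 20, 0, 0, 0], [-1, 0, 0, 25, 0, 0, 0], [-1, 0, 0, 25, 0, 0, 0]]])

```text
t: 7.87
eef_pos: [0.4866, -0.0321, 0.0715]
tool_rot: [-0.001, 0.063, 0.998, -0.0]
contact_force: [0.1, -0.6, -0.4]
gripper_width: -0.005
grasp_force: 0.0
```

```bash
python3 -c "
from h import *
p,R=cur(); print(p)
go(tw(-.092,-.055,.061),down(82.5),p,R)"
```

```text
[ 0.4866 -0.0321  0.0715]
shift [-2.7  0.2 10.5] rot [-0.  -0.2  0.3]
```

Call:
step_arm(increments=[[[-1, -2.5, 0, 2, 0, 0, 0], [-1, -2.5, 0, 5, 0, 0, 0], [-1, -2.5, 0, 8, 0, 0, 0], [-1, -2.5, 0, 10, 0, 0, 0], [-1, -2.5, 0, 11, 0, 0, 0], [-1, -2.5, 0, 11, 0, 0, 0]]])

```text
t: 8.37
eef_pos: [0.4906, -0.0328, 0.0626]
tool_rot: [0.001, 0.063, 0.998, 0.0]
contact_force: [1.3, 1.6, 4.1]
gripper_width: -0.001
grasp_force: 2.0
```

Call:
step_arm(increments=[[[-1, 0, 0, 1, 0, 0, 0], [-1, 0, 0, 2, 0, 0, 0], [-1, 0, 0, 3, 0, 0, 0], [-1, 0, 0, 3, 0, 0, 0]]])

```text
t: 8.7
eef_pos: [0.4906, -0.0327, 0.0608]
tool_rot: [0.001, 0.063, 0.998, 0.001]
contact_force: [-2.3, 2.2, 19.7]
gripper_width: -0.002
grasp_force: 10.0
```

Force rose to 20 N at z = 61 mm, so the button is fully down. I'll release it and go over to the scanner.

Call:
step_arm(increments=[[[-1, 0, 0, -20, 0, 0, 0], [-1, 0, 0, -50, 0, 0, 0], [-1, 0, 0, -85, 0, 0, 0], [0.5, 0, 0, -100, 0, 0, 0]]])

```text
t: 9.03
eef_pos: [0.4901, -0.0334, 0.1622]
tool_rot: [0.001, 0.063, 0.998, 0.0]
contact_force: [1.2, -0.4, -0.4]
gripper_width: 0.129
grasp_force: 0.0
```

```bash
python3 -c "
from h import *
p,R=cur(); print(p)
go([.552,-.3495,.16],down(82.8),p,R)"
```

```text
[ 0.4901 -0.0334  0.1622]
shift [-101.3 -305.8    2.2] rot [ 0.   0.1 -0.1]
```

Call:
step_arm(increments=[[[0.5, -12, -37, 0, 0, 0, 0], [0.5, -24, -74, 0, 0, 0, 0], [0.5, -36, -110, 0, 0, 0, 0], [0.5, -48, -146, 0, 0, 0, 0], [0.5, -61, -184, 0, 0, 0, 0], [0.5, -73, -221, 0, 0, 0, 0], [0.5, -85, -258, 0, 0, 0, 0], [0.5, -97, -294, 0, 0, 0, 0], [0.5, -101, -306, 0, 0, 0, 0], [0.5, -101, -306, 0, 0, 0, 0]]])

```text
t: 9.87
eef_pos: [0.5494, -0.3537, 0.1585]
tool_rot: [-0.001, 0.066, 0.998, -0.001]
contact_force: [-0.2, -0.5, 0.3]
gripper_width: 0.75
grasp_force: 0.0
```

Call:
step_arm(increments=[[[0.5, 0, 0, 0, 0, 0, 0], [0.5, 0, 0, 0, 0, 0, 0]]])

```text
t: 10.03
eef_pos: [0.5511, -0.347, 0.1584]
tool_rot: [-0.001, 0.062, 0.998, 0.001]
contact_force: [-0.1, 0.1, -1.4]
gripper_width: 0.745
grasp_force: 0.0
```

```bash
python3 -c "
from h import *
p,R=cur(); print(p)
c=snap('wrist','w0'); print(-c['R'].T@c['t'],c['R'])
s=snap('scene','scene2')"
```

```text
[ 0.5511 -0.347   0.1584]
[ 0.4684 -0.3375  0.3019] [[ 0.1232  0.9924  0.0004]
 [ 0.9385 -0.1167  0.3251]
 [ 0.3226 -0.0397 -0.9457]]
```

View pics/w0.png

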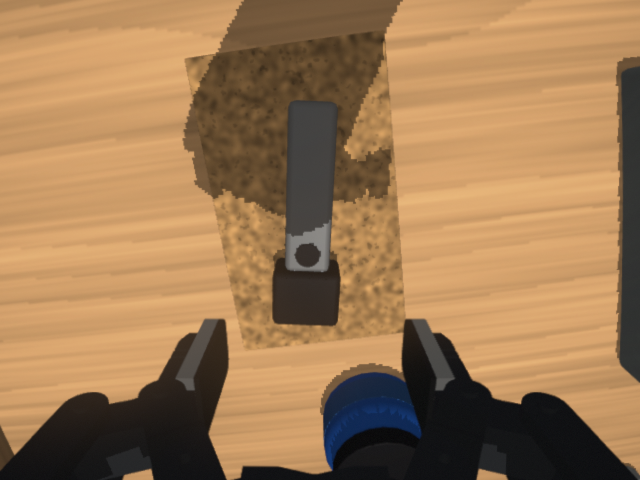

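Wrist view: the handle end is at (289,103)–(336,102), the junction with the head at (287,270)–(330,272), and the trigger dot at (307,255). The head lies beyond the junction, and the tub is well past it at (370,420).

```bash
python3 -c "
from h import *
c=ld('w0'); T=ld('top0');S=ld('scene0')
q=onz(c,[(289,103),(336,102),(287,270),(330,272),(307,255),(273,320),(339,323)],.035); print(q)
print('trig 2 view',tri(c,[(307,255)],T,[(482+214.5/5-.5,195+199.5/5-.5)]),tri(c,[(307,255)],S,[(140+294.5/8-.5,135+297.5/8-.5)]))
e=(q[0]+q[1])/2; j=(q[2]+q[3])/2; d=j-e; print('yaw',np.arctan2(d[1],d[0]),np.linalg.norm(d),e,j)
u=d/np.linalg.norm(d); o=(e+j)/2+.02*u; g=o+.008*u; print('origin',o,'grip',g)
p,R=cur(); go([g[0],g[1],.004],down(np.degrees(np.arctan2(d[1],d[0]))+90),p,R)"
```

```text
[[ 0.4697 -0.3528  0.035 ]
 [ 0.4726 -0.3251  0.035 ]
 [ 0.5752 -0.3692  0.035 ]
 [ 0.5802 -0.3408  0.035 ]
 [ 0.5663 -0.3545  0.035 ]
 [ 0.6114 -0.3844  0.035 ]
 [ 0.6195 -0.3389  0.035 ]]
trig 2 view [[ 0.5655 -0.3541  0.0334  0.0027]] [[ 0.5647 -0.3538  0.0378  0.0014]]
yaw -0.14973514945743463 0.10778700214801135 [ 0.4712 -0.3389  0.035 ] [ 0.5777 -0.355   0.035 ]
origin [ 0.5442 -0.35    0.035 ] grip [ 0.5521 -0.3511  0.035 ]
shift [ -1.2  -4.5 155. ] rot [ 0.1 -0.1  1.5]
```

Call:
step_arm(increments=[[[0.5, -1, -3.5, 25, 0, 0, 1.2], [0.5, -1, -3.5, 55, 0, 0, 1.2], [0.5, -1, -3.5, 85, 0, 0, 1.2], [0.5, -1, -3.5, 110, 0, 0, 1.2], [0.5, -1, -3.5, 130, 0, 0, 1.2], [0.5, -1, -3.5, 145, 0, 0, 1.2], [0.5, -1, -3.5, 152, 0, 0, 1.2], [0.5, -1, -3.5, 152, 0, 0, 1.2], [0.5, -1, -3.5, 152, 0, 0, 1.2]]])

```text
t: 10.88
eef_pos: [0.5525, -0.3526, 0.008]
tool_rot: [0.0, 0.073, 0.997, -0.0]
contact_force: [0.0, -0.0, 0.6]
gripper_width: 0.748
grasp_force: 0.0
```

```bash
python3 -c "
from h import *
p,R=cur(); print(p); go([.5521,-.3511,.004],down(82),p,R)"
```

```text
[ 0.5525 -0.3526  0.008 ]
shift [0.6 1.5 4. ] rot [-0.   0.  -0.4]
```

Call:
step_arm(increments=[[[0.5, 0, 1, 3, 0, 0, 0], [0.5, 0, 1, 3, 0, 0, 0], [-1, 0, 1, 3, 0, 0, 0], [-1, 0, 1, 3, 0, 0, 0], [-1, 0, 1, 3, 0, 0, 0], [-1, 0, 1, 3, 0, 0, 0], [-1, 0, 1, 3, 0, 0, 0], [-1, 0, 1, 3, 0, 0, 0], [-1, 0, 1, 3, 0, 0, 0], [-1, 0, 1, 3, 0, 0, 0]]], force=50)

```text
t: 11.72
eef_pos: [0.5526, -0.3522, 0.005]
tool_rot: [0.001, 0.073, 0.997, -0.0]
contact_force: [-0.8, 0.1, 4.9]
gripper_width: 0.343
grasp_force: 51.8
```

Call:
step_arm(increments=[[[-1, 0, 0, -5, 0, 0, 0], [-1, 0, 0, -20, 0, 0, 0], [-1, 0, 0, -45, 0, 0, 0], [-1, 0, 0, -75, 0, 0, 0], [-1, 0, 0, -110, 0, 0, 0], [-1, 0, 0, -145, 0, 0, 0], [-1, 0, 0, -180, 0, 0, 0], [-1, 0, 0, -200, 0, 0, 0], [-1, 0, 0, -200, 0, 0, 0], [-1, 0, 0, -200, 0, 0, 0]]])

```text
t: 12.55
eef_pos: [0.5524, -0.3521, 0.2062]
tool_rot: [0.001, 0.073, 0.997, -0.0]
contact_force: [0.0, 0.2, -2.3]
gripper_width: 0.342
grasp_force: 51.0
```

```bash
python3 -c "
from h import *
o=bot.get_obs(); print(o['eef_pos'],o['contact_force'],o['torque'],o['gripper_width'])
c=snap('wrist','w1')"
```

```text
[ 0.5524 -0.3521  0.2062] [ 0.0029  0.1565 -2.3371] [-0.0067  0.0137 -0.0388] 0.3422307180650805
```

View pics/w1.png

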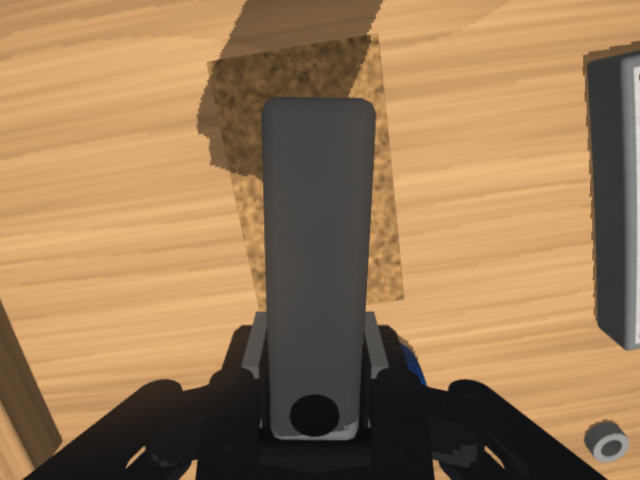

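The scanner hangs level and centred between the pads: handle end (263..376,103), trigger (315,414), junction (273..357,437). I'll measure its pose in the tool and plan the aim.

```bash
cat > aim.py <<'E'
from h import *
c=ld('w1'); p=np.array([.5524,-.3521,.2062]); R=down(90-np.degrees(2*np.arctan2(.073,.997))*1)
R=Rot.from_quat([.001,.073,.997,0],scalar_first=True).as_matrix()
q=onz(c,[(263,103),(376,103),(273,437),(357,437),(315,414)],p[2]+.030)
L=(q-p)@R*1e3; print('in tool mm',L)
E
cat >> h.py <<'E'
LAB=np.array([.558,.345,.0585])
def aim(stand,pitch,az=56.,gx=.008,zt=-.013):
    """tool pose with window 'stand' m from label; scanner x=-tool x, z=-tool z; scanner centreline at tool z zt, window at 75-gx along -x"""
    a,b=np.radians(az),np.radians(pitch)
    d=np.array([np.cos(a)*np.cos(b),np.sin(a)*np.cos(b),-np.sin(b)])
    y=np.array([-np.sin(a),np.cos(a),0]); z=np.cross(d,y)   # scanner z
    R=np.c_[-d,y,-z]
    # window in tool = (-(75-gx),0,zt)
    w=LAB-stand*d
    return w-R@np.array([-(.075-gx),0,zt]),R
E
cat >> aim.py <<'E'
p,R=cur()
for s,b in((.1,45),(.1,35),(.12,40)):
    t=aim(s,b); print(s,b,t[0],t[1][:,2]); go(*t,p,R)
E
python3 aim.py
```

```text
in tool mm [[ 81.8932 -13.4639 -30.1654]
 [ 81.9125  14.9219 -30.1613]
 [-24.0447 -14.4094 -29.9542]
 [-23.9859  13.7112 -29.9502]
 [-14.2903  -0.3512 -29.9716]]
0.1 45 [0.4868 0.2395 0.1674] [-0.3954 -0.5862 -0.7071]
shift [150.6 575.   37.2] rot [ 25.3  40.1 -60.9]
0.1 35 [0.4773 0.2254 0.1436] [-0.3207 -0.4755 -0.8192]
shift [157.9 559.6  61. ] rot [ 19.7  31.2 -62.3]
0.12 40 [0.4732 0.2193 0.1687] [-0.3594 -0.5329 -0.766 ]
shift [161.1 553.   35.9] rot [ 22.5  35.6 -61.6]
```

Call:
step_arm(increments=[[[-1, 5, 25, -10, 1, 2, -3], [-1, 13, 58, -20, 3, 4.5, -7], [-1, 22, 91, -30, 4.5, 7, -11], [-1, 31, 124, -36, 6, 10, -15], [-1, 40, 157, -40, 8, 13, -19.5], [-1, 49, 190, -40, 9.5, 15.5, -23.5], [-1, 57, 223, -40, 11, 18, -27.5], [-1, 66, 256, -36, 13, 20.5, -31], [-1, 75, 289, -32, 14.5, 23, -35], [-1, 82, 315, -28, 16, 25.5, -38.5]]])

```text
t: 13.43
eef_pos: [0.5158, -0.0249, 0.2306]
tool_rot: [-0.227, -0.261, 0.93, -0.119]
contact_force: [0.4, 0.6, -2.1]
gripper_width: 0.343
grasp_force: 51.0
```

```bash
python3 -c "
from h import *
o=bot.get_obs(); print(o['q'])
p,R=cur(); go(*aim(.1,45,56,.009,-.015),p,R)"
```

```text
[-0.4208  0.4681  0.256   1.7023  0.1678  1.4251  1.8908]
shift [-123.4  242.9  -22.6] rot [  9.3  14.4 -22. ]
```

Call:
step_arm(increments=[[[-1, -13, 26, -3, 1, 1.5, -2.3], [-1, -28, 56, -6, 2, 3.3, -5], [-1, -43, 86, -8, 3.2, 5, -7.8], [-1, -58, 116, -10, 4.4, 6.8, -10.4], [-1, -73, 146, -13, 5.5, 8.5, -13], [-1, -88, 175, -16, 6.6, 10.3, -15.7], [-1, -102, 203, -19, 7.7, 12, -18.3], [-1, -115, 228, -21, 8.7, 13.5, -20.6], [-1, -123, 243, -23, 9.3, 14.4, -22], [-1, -123, 243, -23, 9.3, 14.4, -22]]])

```text
t: 14.27
eef_pos: [0.4861, 0.2412, 0.1632]
tool_rot: [-0.339, -0.436, 0.814, -0.179]
contact_force: [-0.6, -0.9, -0.9]
gripper_width: 0.341
grasp_force: 51.0
```

Call:
step_arm(increments=[[[-1, 0, 0, 0, 0, 0, 0], [-1, 0, 0, 0, 0, 0, 0], [-1, 0, 0, 0, 0, 0, 0]]])

```text
t: 14.52
eef_pos: [0.4898, 0.234, 0.1673]
tool_rot: [-0.337, -0.43, 0.818, -0.18]
contact_force: [0.0, -0.9, -0.9]
gripper_width: 0.348
grasp_force: 51.0
```

```bash
cat >> h.py <<'E'
def check(gx=.009,zt=-.015):
    o=bot.get_obs(); print('q',o['q'])
    p,R=cur(); w=p+R@np.array([-(.075-gx),0,zt]); d=-R[:,0]; n=np.array([-.395,-.586,.707])
    s=(LAB-w)@n/(d@n); print('pos',p,'dist',s,'hit-label',(w+s*d-LAB)*1e3,'incid',np.degrees(np.arccos(-d@n)))
E
python3 -c "
from h import *
check()
p,R=cur(); go(*aim(.1,45,56,.009,-.015),p,R)"
```

```text
q [-0.7383  0.755   0.086   1.4657  0.1677  1.675   1.8371]
pos [0.4898 0.234  0.1673] dist 0.10300989869355304 hit-label [ 5.9522 -3.8925  0.0991] incid 1.6450696277356358
shift [-2.9  5.5 -0.1] rot [ 0.1  0.1 -0.5]
```

Call:
step_arm(increments=[[[-1, -1.5, 3, 0, 0, 0, -0.3], [-1, -3, 5.5, 0, 0, 0, -0.5], [-1, -3, 5.5, 0, 0, 0, -0.5], [-1, -3, 5.5, 0, 0, 0, -0.5]]])

```text
t: 14.85
eef_pos: [0.486, 0.2408, 0.1654]
tool_rot: [-0.337, -0.435, 0.816, -0.178]
contact_force: [0.1, 0.1, -1.4]
gripper_width: 0.341
grasp_force: 51.0
```

```bash
python3 -c "
from h import *
check();p,R=cur(); go(*aim(.1,45,56,.009,-.015),p,R)"
```

```text
q [-0.7445  0.757   0.0794  1.4651  0.1638  1.6741  1.8368]
pos [0.486  0.2408 0.1654] dist 0.099169952235233 hit-label [-0.805   1.7914  1.0351] incid 1.5612658669412356
shift [ 0.9 -1.4  1. ] rot [0.1 0.2 0.1]
```

Call:
step_arm(increments=[[[-1, 0, 0, 0, 0, 0, 0], [-1, 0, 0, 0, 0, 0, 0], [-1, 0, 0, 0, 0, 0, 0], [-1, 0, 0, 0, 0, 0, 0], [-1, 0, 0, 0, 0, 0, 0], [-1, 0, 0, 0, 0, 0, 0], [-1, 0, 0, 0, 0, 0, 0], [-1, 0, 0, 0, 0, 0, 0], [-1, 0, 0, 0, 0, 0, 0], [-1, 0, 0, 0, 0, 0, 0]]])

```text
t: 15.68
eef_pos: [0.4862, 0.2408, 0.1652]
tool_rot: [-0.337, -0.435, 0.816, -0.178]
contact_force: [0.2, 0.7, -1.5]
gripper_width: 0.34
grasp_force: 51.0
```

```bash
python3 -c "
from h import *
check(); snap('wrist','w2'); snap('scene','scene3'); snap('top','top3')
c=ld('w2'); print(proj(c,[LAB]))"
```

```text
q [-0.7447  0.7574  0.0796  1.4647  0.1638  1.6742  1.8368]
pos [0.4862 0.2408 0.1652] dist 0.09902512521339381 hit-label [-0.7494  1.7145  1.0024] incid 1.5596645093206472
[[313.58   631.3725]]
```

View pics/w2.png

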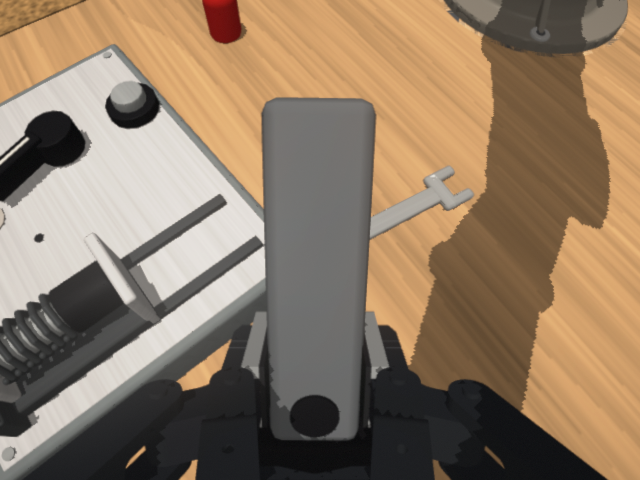

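The scanner sits in the grip as before, with its handle at (263..376,103). The label is out of view below the frame. The computed ray hits about 2 mm from the label's middle, at 99 mm and near-normal incidence. I'll hold for another second, then return.

Call:
step_arm(increments=[[[-1, 0, 0, 0, 0, 0, 0], [-1, 0, 0, 0, 0, 0, 0], [-1, 0, 0, 0, 0, 0, 0], [-1, 0, 0, 0, 0, 0, 0], [-1, 0, 0, 0, 0, 0, 0], [-1, 0, 0, 0, 0, 0, 0], [-1, 0, 0, 0, 0, 0, 0], [-1, 0, 0, 0, 0, 0, 0], [-1, 0, 0, 0, 0, 0, 0], [-1, 0, 0, 0, 0, 0, 0]]])

```text
t: 16.67
eef_pos: [0.4861, 0.2408, 0.1652]
tool_rot: [-0.337, -0.435, 0.816, -0.178]
contact_force: [0.6, -0.8, -0.6]
gripper_width: 0.344
grasp_force: 51.0
```

```bash
python3 -c "
from h import *
check(); p,R=cur(); R1=Rot.from_quat([0,.073,.997,0],scalar_first=True).as_matrix()
m=Rot.from_matrix(R)*Rot.from_rotvec(.5*Rot.from_matrix(R.T@R1).as_rotvec())
go([.53,-.03,.25],m.as_matrix(),p,R); go([.5526,-.3522,.20],R1,p,R)"
```

```text
q [-0.7446  0.7575  0.0796  1.4648  0.1638  1.6743  1.8369]
pos [0.4861 0.2408 0.1652] dist 0.09903077965530742 hit-label [-0.7765  1.6739  0.9536] incid 1.5589462686063986
shift [ 201.9 -187.5   80.8] rot [-12.5 -20.   30.5]
shift [ 347.4 -386.3  295.5] rot [-25.1 -40.   61. ]
```

Call:
step_arm(increments=[[[-1, 15, -10, 4, -1, -1.5, 2.4], [-1, 35, -26, 10, -2.3, -3.8, 5.8], [-1, 55, -46, 18, -3.6, -6, 9], [-1, 76, -66, 26, -5, -8, 12.2], [-1, 97, -87, 35, -6.3, -10, 15.5], [-1, 118, -108, 44, -7.5, -12.2, 18.6], [-1, 139, -128, 53, -8.8, -14.2, 21.6], [-1, 160, -148, 62, -10, -16.2, 24.6], [-1, 181, -168, 71, -11.3, -18.1, 27.6], [-1, 202, -187, 81, -12.5, -20, 30.5]]])

```text
t: 17.5
eef_pos: [0.5296, -0.0316, 0.2507]
tool_rot: [-0.177, -0.19, 0.961, -0.094]
contact_force: [1.4, -1.2, -1.4]
gripper_width: 0.341
grasp_force: 50.9
```

```bash
python3 -c "
from h import *
p,R=cur(); print(p); R1=Rot.from_quat([0,.073,.997,0],scalar_first=True).as_matrix()
go([.5526,-.3522,.15],R1,p,R)"
```

```text
[ 0.5296 -0.0316  0.2507]
shift [  48.6 -289.4  165.3] rot [-12.5 -19.9  30.3]
```

Call:
step_arm(increments=[[[-1, 5, -30, 14, -1.3, -2, 3.1], [-1, 10, -62, 32, -2.6, -4.2, 6.4], [-1, 16, -94, 52, -4, -6.4, 9.7], [-1, 21, -126, 71, -5.4, -8.6, 13.1], [-1, 27, -160, 90, -6.8, -10.9, 16.6], [-1, 32, -192, 109, -8.2, -13.1, 20], [-1, 38, -224, 127, -9.6, -15.3, 23.4], [-1, 43, -255, 145, -11, -17.6, 26.8], [-1, 48.5, -289, 165, -12.5, -19.9, 30.3], [-1, 48.5, -289, 165, -12.5, -19.9, 30.3]]])

```text
t: 18.33
eef_pos: [0.5469, -0.3613, 0.1482]
tool_rot: [-0.002, 0.08, 0.997, -0.003]
contact_force: [-1.9, -2.0, -1.1]
gripper_width: 0.343
grasp_force: 50.9
```

Call:
step_arm(increments=[[[-1, 0, 0, 0, 0, 0, 0], [-1, 0, 0, 0, 0, 0, 0], [-1, 0, 0, 0, 0, 0, 0]]])

```text
t: 18.58
eef_pos: [0.554, -0.3484, 0.1497]
tool_rot: [-0.001, 0.07, 0.998, 0.0]
contact_force: [1.1, -0.5, -1.9]
gripper_width: 0.343
grasp_force: 50.9
```

```bash
python3 -c "
from h import *
p,R=cur(); print(p); R1=Rot.from_quat([0,.073,.997,0],scalar_first=True).as_matrix()
go([.5526,-.3522,.005],R1,p,R)"
```

```text
[ 0.554  -0.3484  0.1497]
shift [  0.6  -4.  144.7] rot [ 0.  -0.1  0.3]
```

Call:
step_arm(increments=[[[-1, 0, -1, 20, 0, 0, 0.3], [-1, 0, -2, 50, 0, 0, 0.3], [-1, 0, -2, 80, 0, 0, 0.3], [-1, 0, -2, 105, 0, 0, 0.3], [-1, 0, -2, 122, 0, 0, 0.3], [-1, 0, -2, 132, 0, 0, 0.3], [-1, 0, -2, 137, 0, 0, 0.3], [-1, 0, -2, 140, 0, 0, 0.3], [-1, 0, -2, 140, 0, 0, 0.3], [-1, 0, -2, 140, 0, 0, 0.3]]])

```text
t: 19.42
eef_pos: [0.5536, -0.3524, 0.0108]
tool_rot: [0.0, 0.074, 0.997, -0.001]
contact_force: [-0.1, -0.6, -0.5]
gripper_width: 0.345
grasp_force: 50.9
```

```bash
python3 -c "
from h import *
p,R=cur(); print(p); R1=Rot.from_quat([0,.073,.997,0],scalar_first=True).as_matrix()
go([.5526,-.3522,.005],R1,p,R)"
```

```text
[ 0.5536 -0.3524  0.0108]
shift [1.  0.  5.8] rot [-0.1  0.  -0.1]
```

Call:
step_arm(increments=[[[-1, 0, 0, 2, 0, 0, 0], [-1, 0, 0, 4, 0, 0, 0], [-1, 0, 0, 5, 0, 0, 0], [-1, 0, 0, 5.5, 0, 0, 0], [-1, 0, 0, 5.5, 0, 0, 0]]])

```text
t: 19.83
eef_pos: [0.5529, -0.3523, 0.005]
tool_rot: [-0.0, 0.074, 0.997, -0.0]
contact_force: [-1.9, 1.5, 4.0]
gripper_width: 0.34
grasp_force: 51.7
```

Call:
step_arm(increments=[[[0.3, 0, 0, 0, 0, 0, 0], [0.5, 0, 0, 0, 0, 0, 0], [0.5, 0, 0, 0, 0, 0, 0], [0.5, 0, 0, 0, 0, 0, 0], [0.5, 0, 0, 0, 0, 0, 0], [0.5, 0, 0, 0, 0, 0, 0]]])

```text
t: 20.33
eef_pos: [0.5526, -0.3521, 0.0041]
tool_rot: [-0.001, 0.074, 0.997, -0.0]
contact_force: [0.7, -0.6, 0.3]
gripper_width: 0.743
grasp_force: 0.0
```

Call:
step_arm(increments=[[[0.5, 0, 0, -10, 0, 0, 0], [0.5, 0, 0, -30, 0, 0, 0], [0.5, 0, 0, -60, 0, 0, 0], [0.5, 0, 0, -95, 0, 0, 0], [0.5, 0, 0, -130, 0, 0, 0], [0.5, 0, 0, -165, 0, 0, 0], [0.5, 0, 0, -200, 0, 0, 0], [0.5, 0, 0, -200, 0, 0, 0], [0.5, 0, 0, -200, 0, 0, 0]]])

```text
t: 21.08
eef_pos: [0.5542, -0.3531, 0.2076]
tool_rot: [0.002, 0.074, 0.997, -0.001]
contact_force: [-0.0, 0.1, 0.7]
gripper_width: 0.753
grasp_force: 0.0
```

```bash
python3 -c "
from h import *
a=snap('top','top4')['image'];s=snap('scene','scene4')['image'];w=snap('wrist','w4')['image']
f=lambda i:cv2.resize(i,(400,300),interpolation=cv2.INTER_AREA)
r=lambda i,x,y,w,h:cv2.resize(i[y:y+h,x:x+w],(400,300),interpolation=cv2.INTER_CUBIC)
cv2.imwrite('pics/fin.png',cv2.cvtColor(np.vstack([np.hstack([f(a),f(w)]),np.hstack([r(a,270,160,160,120),f(s)])]),cv2.COLOR_RGB2BGR))"
```

```text
(no output)
```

View pics/fin.png

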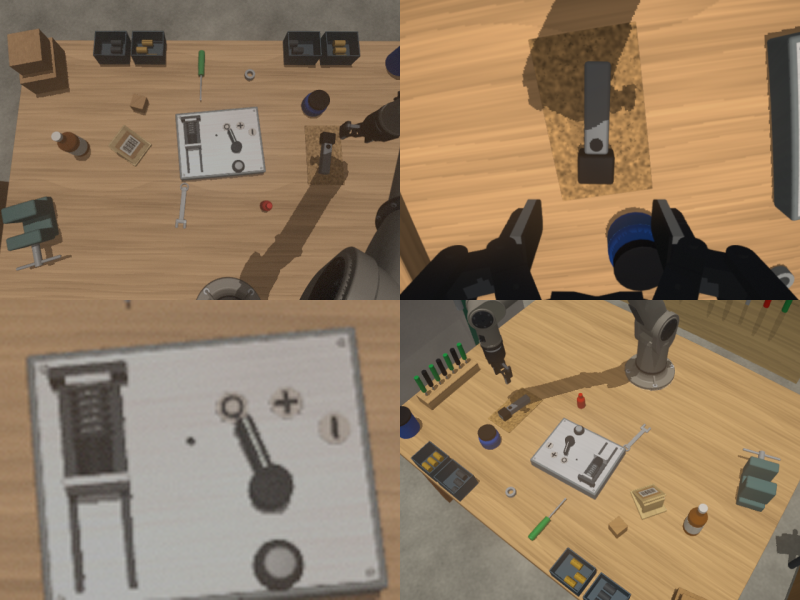

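The montage shows the end state. The handle points at the ring disc (232,407) and the carriage is against its stop (90,375). The scanner lies flat on the mat (597,120), and the bystanders are where they were.

```bash
python3 -c "
from station import bot
print(bot.hand_in())"
```

```text
the job is handed in; nothing more can be done
None
```

The job is handed in after 21 s of robot time: carriage at the stop, selector on the ring, start button pressed and released, scanner held on the bar code for about 2 s by calculation (not seen in a picture) and laid back flat on the mat, bystanders not moved.

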